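# Sort the mixing pots back onto their own colour coasters

### The arm

A 7-joint arm with a two-finger parallel gripper is mounted at the origin on a cart in front of the work surface, level with it; the furniture and walls round the work are solid. World frame = base frame: x ahead of the robot, y to its left, z up, the work surface at z = 0. Lengths are in m, angles in rad, forces in N, time in s.
With the tool pointing down it reaches from about 0.4 to 0.875 m from the base axis. Payload 6.5 kg.
Tool frame: the origin (TCP) lies midway between the tips of the shut fingers; the grasp point (between the pads) lies 19 mm behind it (env.grasp_offset is the distance from the TCP to the grasp point, in m); z points along the fingers, y is the line along which they close (so a half turn about z gives the same grasp; the last joint's range is limited). The gripper opens to 88 mm and grips with 3 to 60 N. Pads are 18 mm wide; open, the fingers measure 123 mm over their backs; the gripper's body (75 mm by 187 mm) begins 45 mm behind the grasp point.
Start: joints at [-1.261, 0.536, -0.004, 1.538, 0.003, 1.067, -0.071], TCP at [0.239, 0.605, 0.239] pointing down, gripper open.
Joint ranges: [-2.7, 2.7], [-0.37, 2.16], [-1.27, 1.26], [0.24, 2.4], [-1.31, 4.45], [0.19, 1.91], [-2.76, 2.76]. Speed limits (rad/s): [2.39, 2.39, 3.14, 3.14, 3.14, 3.14, 3.14].

### API

Orientations are given as a unit quaternion [w, x, y, z].
In Python, from workcell import telemetry, eyes, finish_job, env gives the robot as it stands.
- The arm moves only by the tool drive_tool, never from a script. Its argument "motion" is a list of rows, each an object of numbers: "tx", "ty", "tz": the shift along the world's x, y, z in mm; "wx", "wy", "wz": the turn, a rotation vector about the world's x, y, z in degrees. In form: [{"tx": .., "ty": .., "tz": .., "wx": .., "wy": .., "wz": ..}, ...]. A call has 1 to 20 rows; each row is the pose to reach, as a shift and turn from the pose commanded when the call began; what a row does not reach only later rows make up. A row lasts 1/8 s, in which the tool goes at most 62.5 mm and 10.7 degrees, less where a joint would pass 70% of its speed; a pose out of reach is approached as far as the arm can. A call with a gripper value outside its range is refused whole. "gripper" is the closure, from 0 (fully open) to 1 (shut), set as the call begins (left out, the last holds). The fingers move at their own pace and stop on an object; "force" is the grip in N (left out, the last holds). Time passes only in rows, so rows that repeat a pose let the fingers close. It gives the time, the measured TCP pose, the force, the opening and the grip force at its end, in the units of the state.
- telemetry.observe(): the state, without advancing time (a new reading comes with each control period).
- eyes.capture(name): name is "scene" or "side" or "wrist"; returns a dict with "pixels" (400x640x3 uint8, blue, green, red), "depth" (400x640 float32, m along the optical axis (not along the pixel's ray), 0 where there is no reading), "fx", "fy", "cx", "cy" (pixels), "rvec" (rotation vector, rad) and "tvec" (3), from world to camera coordinates, as OpenCV has them; the wrist camera has in their place "T_tool_cam" (4x4, takes a point from camera to tool coordinates, whose origin is the TCP and whose axes are the flange's). Camera axes: x right, y down, z forward; pixel columns grow to the right and rows downward; lengths in m; the calibration is good to about 2 mm. The wrist camera is an equidistant fisheye: a pixel r from the principal point sees the ray r / f radians off the axis. A picture is of the moment at which its call begins: read the wrist's pose just before it.
- finish_job(): hands the job in; it is judged then, once.
The state is a dict: "time_s": time; "q": joint angles; "dq": joint speeds; "joint_torque": joint torques, N m; "eef_pos": TCP position; "orientation": TCP orientation; "force": force on the tool from outside, world axes, zero at the start; "torque": the same for the moment, N m; "width": opening from 0.0 (shut) to 1.0 (fully open); "grasp_force": force on a finger pad.
Only numpy, scipy, OpenCV 4.12 (cv2) and the standard library are available. Lean on these libraries where they do the work, as an engineer would, in place of code of your own. Each camera call takes 0.05 s, during which the arm holds its last target. There are 200 camera calls.

### The job

The four pots at the resin station have been put down on each other's coasters. Put each one back, upright and in the middle of the coaster of its own colour: the red cup on red, the blue vial on blue, the cream cup on cream and the black-lidded jar on black. Only one pot fits on a coaster, so stand one aside on the bare table where you need room, keep the pots from tipping over, and leave the spool and the squeeze bottle where they are.

Things in the scene. Friction and masses are not known exactly. Their poses are not given: they have to be found in the camera images.
- red_coaster: The red coaster: a fixed round wooden coaster, 74 mm across and 4 mm high with a level top, with a 66 mm round red inlay; it cannot be moved. Origin: centre of its underside, on the tabletop (z = 0), z up.
- blue_coaster: The blue coaster: a fixed round wooden coaster, 74 mm across and 4 mm high with a level top, with a 66 mm round blue inlay; it cannot be moved. Origin: centre of its underside, on the tabletop (z = 0), z up.
- cream_coaster: The cream coaster: a fixed round wooden coaster, 74 mm across and 4 mm high with a level top, with a 66 mm round cream inlay; it cannot be moved. Origin: centre of its underside, on the tabletop (z = 0), z up.
- black_coaster: The black coaster: a fixed round wooden coaster, 74 mm across and 4 mm high with a level top, with a 66 mm round black inlay; it cannot be moved. Origin: centre of its underside, on the tabletop (z = 0), z up.
- red_cup: Red (salmon-red) silicone mixing cup, open, with a pale cured (solid) layer at the bottom, round, tapering: 41 mm across at the rim, 34 mm at the foot, 28 mm high, 25 to 50 g; grasp it across the outside near the rim. Stands upright on a coaster of another colour at the start. Origin: centre of its underside, z up.
- blue_vial: Blue (grey-blue) mixing vial, open, a straight-sided round tumbler 33 mm across and 40 mm high, 25 to 50 g; grasp it across the outside. Stands upright on a coaster of another colour at the start. Origin: centre of its underside, z up.
- cream_cup: Cream (pale beige) silicone mixing cup, open, with a pale cured (solid) layer at the bottom, same shape as the red one: 41 mm across at the rim, 34 mm at the foot, 28 mm high, 25 to 50 g; grasp it across the outside near the rim. Stands upright on a coaster of another colour at the start. Origin: centre of its underside, z up.
- black_jar: Closed jar with a black screw lid (pale blue pigment shows through its clear side, but it counts as the black one), round, 40 mm across the lid, 38 mm at the foot, 36 mm high, 25 to 50 g; grasp it across the lid, the top 11 mm. Stands upright on a coaster of another colour at the start. Origin: centre of its underside, z up.
- spool: Bystander: small tan-brown round spool stand with a cream flange and a dark disc on top, 37 mm across, 26 mm high, loose on the table among the coasters. Origin: centre of its underside. Not to be disturbed. Between it and the coasters, over x 0.42 to 0.63, y -0.15 to 0.27, all not covered by a listed thing is free level table at z = 0 (thin paper on a corner of it does not matter), where a pot may stand for a while.
- bottle: Bystander: white squeeze bottle with green label, yellow collar and white nozzle, 30 mm across, 86 mm high, loose on the table to the right of the coasters. Origin: centre of its underside. Not to be disturbed.

How it is judged:
At the end, for the whole second after the job is handed in: Each pot stands upright (within 0.1 rad) and at rest on the coaster of its own colour, its centre within 14 mm of the coaster's centre and its underside on the coaster's top (2 to 7 mm above the table) (horizontal distance between red_cup and red_coaster below 0.014 m and z of red_cup in the frame of red_coaster between 0.002 and 0.007 m and angle between each of red_cup, blue_vial, cream_cup, black_jar's own z axis and vertical below 0.1 rad and linear speed of each of red_cup, blue_vial, cream_cup, black_jar below 0.02 m/s and horizontal distance between blue_vial and blue_coaster below 0.014 m and z of blue_vial in the frame of blue_coaster between 0.002 and 0.007 m and horizontal distance between cream_cup and cream_coaster below 0.014 m and z of cream_cup in the frame of cream_coaster between 0.002 and 0.007 m and horizontal distance between black_jar and black_coaster below 0.014 m and z of black_jar in the frame of black_coaster between 0.002 and 0.007 m); the robot touches nothing.
It fails at once if a pot is tipped over (leans more than 35 degrees) (angle between any of red_cup, blue_vial, cream_cup, black_jar's own z axis and vertical above 0.61 rad).
It fails at once if the spool is disturbed (moved more than 20 mm) (distance of spool from where it was at the start of the episode above 0.02 m).
It fails at once if the bottle is disturbed (moved more than 20 mm) (distance of bottle from where it was at the start of the episode above 0.02 m).
It also fails if it takes over 112 s, if anything falls off the work surface, if the arm or the gripper's body presses on something with over 40 N, if the wrist force passes 120 N, or if a joint passes its speed limit or range.

## Working session

There is one attempt and no reset: what is moved stays moved. The work goes in short steps, Python scripts to look and compute and a tool call to move; the robot and the scene stay as the last step left them, time stands still between calls to the robot, and variables do not carry over. Pictures are saved under pics/ and viewed, at most 14 in all, crops included, and the job is handed in when it is done.

Besides the shell and the picture viewer there is one more tool, called after "Call:" by a JSON object that holds its "fn" and its "kwargs", one argument or row to a line. drive_tool: Moves the arm, as the interface text tells. Its arguments: {"type":"object","properties":{"motion":{"type":"array","items":{"type":"object","properties":{"tx":{"type":"number"},"ty":{"type":"number"},"tz":{"type":"number"},"wx":{"type":"number"},"wy":{"type":"number"},"wz":{"type":"number"}}}},"gripper":{"type":"number"},"force":{"type":"number"}},"required":["motion"]}

```bash
mkdir -p pics
cat > h.py <<'E'
import numpy as np, cv2
from workcell import telemetry, eyes, finish_job, env
def snap(n,f):
    c=eyes.capture(n); cv2.imwrite(f'pics/{f}.png',c['pixels']); np.save(f'pics/{f}.npy',c,allow_pickle=True); return c
def load(f): return np.load(f'pics/{f}.npy',allow_pickle=True).item()
def world(c,u,v,z=None):
    R=cv2.Rodrigues(np.array(c['rvec'],float))[0]; t=np.array(c['tvec'],float).ravel()
    r=R.T@np.array([(u-c['cx'])/c['fx'],(v-c['cy'])/c['fy'],1]); o=-R.T@t
    s=(z-o[2])/r[2] if z is not None else c['depth'][int(round(v)),int(round(u))]
    return o+s*r
def st():
    s=telemetry.observe(); print({k:np.round(s[k],3).tolist() for k in ('time_s','eef_pos','orientation','force','width','grasp_force')})
E
python3 - <<'E'
from h import *
st()
for n in('scene','side'):
    c=snap(n,n+'0'); print(n,c['fx'],c['cx'],c['cy'],world(c,320,200))
E
```

```text
{'time_s': 0.0, 'eef_pos': [0.238, 0.604, 0.238], 'orientation': [-0.0, 0.187, 0.982, -0.001], 'force': [-0.512, -1.156, -0.087], 'width': 0.997, 'grasp_force': 0.0}
scene 428.4038821975377 317.30717053094503 195.60386576848921 [ 0.54338937 -0.07040379 -0.00076755]
side 450.57060319731147 312.69867183517925 201.9929038006958 [ 0.50588618 -0.08916063  0.0015089 ]
```

View pics/scene0.png

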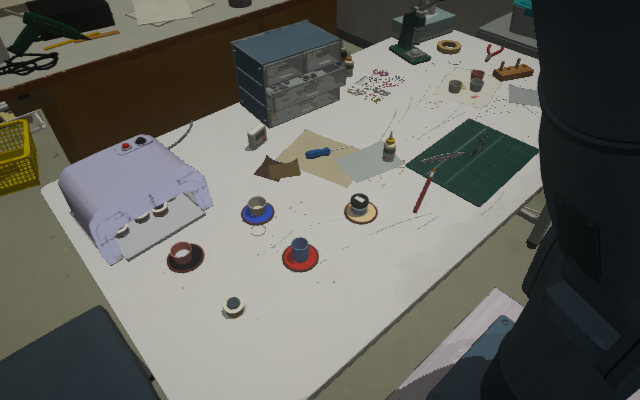

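View pics/side0.png

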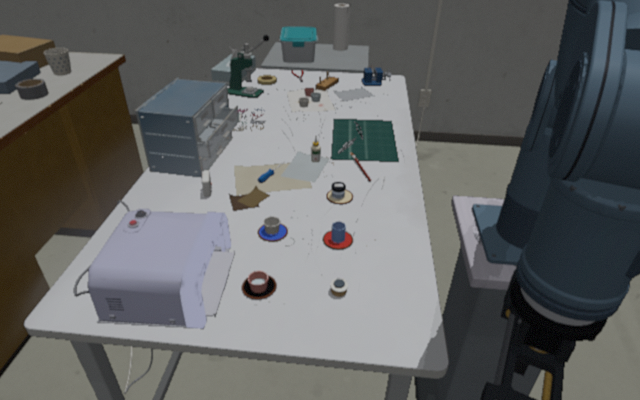

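The red cup is on black (scene px 185,256), the vial on red (300,256), the cream cup on blue (257,210) and the jar on cream (361,208). The spool is at (234,306) and the bottle at (389,150). Next I'll enlarge crops of both views.

Run:
```python
from h import *
c=load('scene0')['pixels'][180:330,150:400]; cv2.imwrite('pics/sc.png',cv2.resize(c,None,fx=3.2,fy=3.2,interpolation=cv2.INTER_CUBIC))
c=load('side0')['pixels'][170:310,190:390]; cv2.imwrite('pics/sd.png',cv2.resize(c,None,fx=4,fy=4,interpolation=cv2.INTER_CUBIC))
```

```text
(no output)
```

View pics/sc.png

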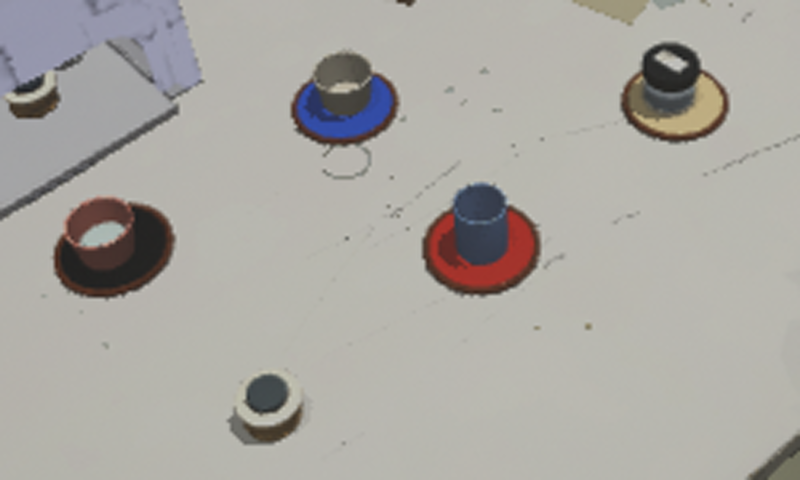

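View pics/sd.png

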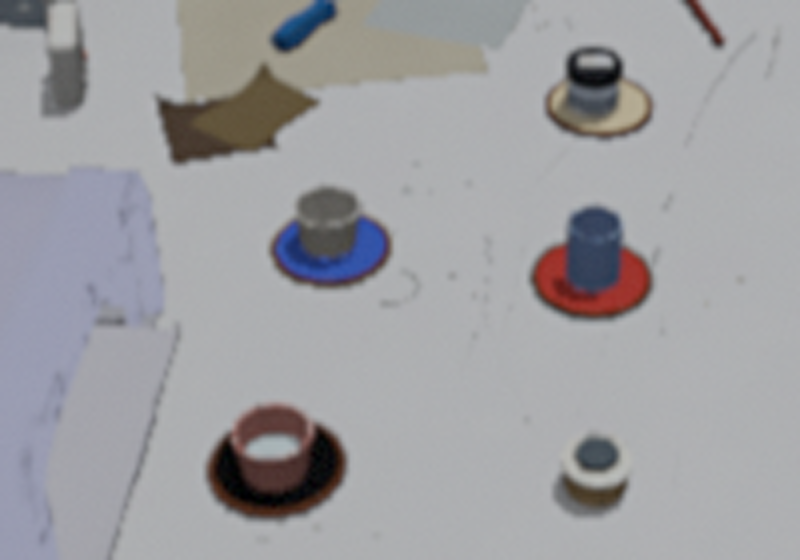

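Run:
```python
from h import *
A=load('scene0');B=load('side0')
D={'black_co':(.004,(113.5,249),(276.5,467)),'red_co':(.004,(481,248),(591.5,279)),'blue_co':(.004,(344.5,104.5),(331,248)),'cream_co':(.004,(675,102),(599,106)),
'redcup':(.032,(99.5,221),(272.5,430)),'vial':(.044,(480.5,203),(595,222)),'creamcup':(.032,(342,72),(328,205)),'jar':(.040,(671,63),(594.5,64)),'spool':(.026,(269.5,398),(596,460))}
for k,(z,a,b) in D.items():
    p=world(A,(a[0]+.5)/3.2-.5+150,(a[1]+.5)/3.2-.5+180,z); q=world(B,(b[0]+.5)/4-.5+190,(b[1]+.5)/4-.5+170,z)
    print(k,np.round(p[:2]*1000),np.round(q[:2]*1000),np.round((p+q)[:2]*500))
print('bottle',world(A,389,159,.0))
print('drawer/lamp',world(A,208,205),world(A,205,195), world(A,178,208))
```

```text
black_co [598. 244.] [601. 243.] [599. 244.]
red_co [444.  72.] [448.  71.] [446.  72.]
blue_co [604.  62.] [606.  61.] [605.  62.]
cream_co [ 452. -109.] [ 456. -110.] [ 454. -110.]
redcup [599. 246.] [601. 245.] [600. 245.]
vial [445.  70.] [448.  67.] [447.  69.]
creamcup [606.  59.] [608.  55.] [607.  57.]
jar [ 456. -106.] [ 460. -106.] [ 458. -106.]
spool [428. 236.] [435. 240.] [432. 238.]
bottle [ 5.36753342e-01 -2.99899827e-01 -1.11022302e-16]
drawer/lamp [0.6890802  0.13406067 0.01204717] [0.68767662 0.13554144 0.04455129] [0.73109925 0.18676482 0.00683767]
```

Call:
{"fn": "drive_tool", "kwargs": {
  "motion": [
    {"tx": 50,"ty": -130,"tz": 0,"wz": 6},
    {"tx": 90,"ty": -230,"tz": 0,"wz": 12},
    {"tx": 130,"ty": -330,"tz": -30,"wz": 18},
    {"tx": 170,"ty": -430,"tz": -60,"wz": 21.6},
    {"tx": 208,"ty": -535,"tz": -126,"wz": 21.6},
    {"tx": 208,"ty": -535,"tz": -126,"wz": 21.6},
    {"tx": 208,"ty": -535,"tz": -126,"wz": 21.6},
    {"tx": 208,"ty": -535,"tz": -126,"wz": 21.6},
    {"tx": 208,"ty": -535,"tz": -126,"wz": 21.6},
    {"tx": 208,"ty": -535,"tz": -126,"wz": 21.6},
    {"tx": 208,"ty": -535,"tz": -126,"wz": 21.6},
    {"tx": 208,"ty": -535,"tz": -126,"wz": 21.6},
    {"tx": 208,"ty": -535,"tz": -126,"wz": 21.6},
    {"tx": 208,"ty": -535,"tz": -126,"wz": 21.6},
    {"tx": 208,"ty": -535,"tz": -126,"wz": 21.6}
  ],
  "gripper": 0,
  "force": 8
}}

```text
invalid input
```

Run:
```python
from h import *
st(); c=snap('wrist','w1'); print(c['T_tool_cam'],c['fx'])
```

```text
{'time_s': 0.1, 'eef_pos': [0.238, 0.604, 0.238], 'orientation': [-0.0, 0.187, 0.982, -0.001], 'force': [0.098, 0.197, 0.759], 'width': 1.001, 'grasp_force': 0.0}
[[-4.09353306e-04 -9.60708811e-01 -2.77557944e-01  7.06638046e-02]
 [ 9.99999728e-01 -5.63504535e-04  4.75614479e-04  4.51695727e-04]
 [-6.13332181e-04 -2.77557674e-01  9.60708781e-01 -1.45901325e-01]
 [ 0.00000000e+00  0.00000000e+00  0.00000000e+00  1.00000000e+00]] 309.70691628693146
```

View pics/w1.png

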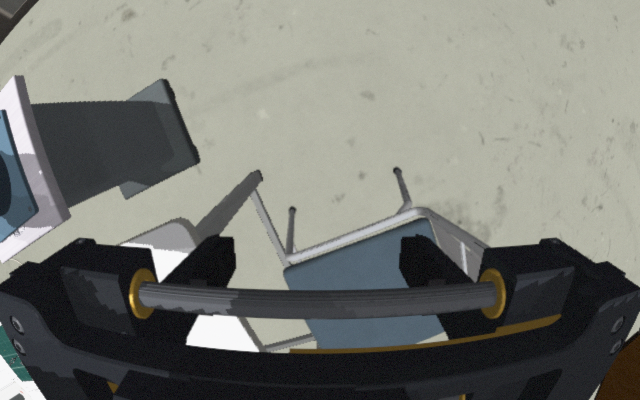

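The call was refused, probably because rows need all six keys. The arm hasn't moved, and this wrist view shows only floor and stool below the open fingers.

Call:
{"fn": "drive_tool", "kwargs": {
  "motion": [
    {"tx": 50,"ty": -130,"tz": 0,"wx": 0,"wy": 0,"wz": 6},
    {"tx": 90,"ty": -230,"tz": 0,"wx": 0,"wy": 0,"wz": 12},
    {"tx": 130,"ty": -330,"tz": -30,"wx": 0,"wy": 0,"wz": 18},
    {"tx": 170,"ty": -430,"tz": -60,"wx": 0,"wy": 0,"wz": 21.6},
    {"tx": 208,"ty": -535,"tz": -126,"wx": 0,"wy": 0,"wz": 21.6},
    {"tx": 208,"ty": -535,"tz": -126,"wx": 0,"wy": 0,"wz": 21.6},
    {"tx": 208,"ty": -535,"tz": -126,"wx": 0,"wy": 0,"wz": 21.6},
    {"tx": 208,"ty": -535,"tz": -126,"wx": 0,"wy": 0,"wz": 21.6},
    {"tx": 208,"ty": -535,"tz": -126,"wx": 0,"wy": 0,"wz": 21.6},
    {"tx": 208,"ty": -535,"tz": -126,"wx": 0,"wy": 0,"wz": 21.6},
    {"tx": 208,"ty": -535,"tz": -126,"wx": 0,"wy": 0,"wz": 21.6},
    {"tx": 208,"ty": -535,"tz": -126,"wx": 0,"wy": 0,"wz": 21.6},
    {"tx": 208,"ty": -535,"tz": -126,"wx": 0,"wy": 0,"wz": 21.6},
    {"tx": 208,"ty": -535,"tz": -126,"wx": 0,"wy": 0,"wz": 21.6}
  ],
  "gripper": 0,
  "force": 8
}}

```text
time_s: 1.9
eef_pos: [0.4465, 0.0707, 0.113]
orientation: [0.0, -0.002, 1.0, 0.0]
force: [0.3, -0.6, 0.3]
width: 0.999
grasp_force: 0.0
```

Run:
```python
from h import *
st(); c=snap('wrist','w2')
```

```text
{'time_s': 1.9, 'eef_pos': [0.446, 0.071, 0.113], 'orientation': [0.0, -0.002, 1.0, 0.0], 'force': [0.256, -0.603, 0.294], 'width': 0.999, 'grasp_force': 0.0}
```

View pics/w2.png

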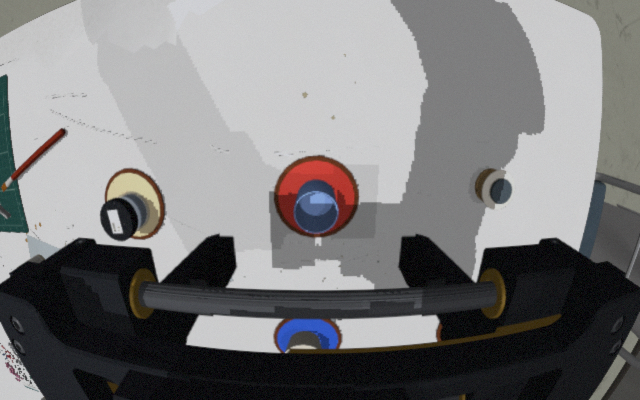

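The vial (rim centre about 317,212) on the red coaster (316,196) is centred between the fingers. I'll cross-check both by ray.

```bash
cat >> h.py <<'E'
def wristworld(c,s,u,v,z):
    from scipy.spatial.transform import Rotation as Ro
    d=np.array([u-c['cx'],v-c['cy']]); r=np.hypot(*d); th=r/c['fx']
    ray=np.r_[np.sin(th)*d/r,np.cos(th)]; w,x,y,zz=s['orientation']; R=Ro.from_quat([x,y,zz,w]).as_matrix()
    T=np.array(c['T_tool_cam']); o=np.array(s['eef_pos'])+R@T[:3,3]; k=R@T[:3,:3]@ray
    return np.round(1000*(o+(z-o[2])/k[2]*k))
E
python3 - <<'E'
from h import *
c=load('w2');s=telemetry.observe()
for n,u,v,z in(('redco',316.5,196,.004),('vial',317,212,.044),('creamco',135,203,.004),('jar',120,219,.04),('spool',489,187,.026)): print(n,wristworld(c,s,u,v,z))
E
```

```text
redco [447.  70.   4.]
vial [448.  71.  44.]
creamco [ 454. -107.    4.]
jar [ 458. -101.   40.]
spool [432. 219.  26.]
```

Call:
{"fn": "drive_tool", "kwargs": {
  "motion": [
    {"tx": 1,"ty": 0,"tz": -40,"wx": 0,"wy": 0,"wz": 0},
    {"tx": 1,"ty": 0,"tz": -75,"wx": 0,"wy": 0,"wz": 0},
    {"tx": 1,"ty": 0,"tz": -95,"wx": 0,"wy": 0,"wz": 0},
    {"tx": 1,"ty": 0,"tz": -100,"wx": 0,"wy": 0,"wz": 0},
    {"tx": 1,"ty": 0,"tz": -100,"wx": 0,"wy": 0,"wz": 0}
  ]
}}

```text
time_s: 2.58
eef_pos: [0.4477, 0.0698, 0.013]
orientation: [0.0, -0.001, 1.0, 0.0]
force: [0.4, 0.9, 0.1]
width: 1.002
grasp_force: 0.0
```

Call:
{"fn": "drive_tool", "kwargs": {
  "motion": [
    {"tx": 0,"ty": 0,"tz": 0,"wx": 0,"wy": 0,"wz": 0},
    {"tx": 0,"ty": 0,"tz": 0,"wx": 0,"wy": 0,"wz": 0},
    {"tx": 0,"ty": 0,"tz": 0,"wx": 0,"wy": 0,"wz": 0},
    {"tx": 0,"ty": 0,"tz": 0,"wx": 0,"wy": 0,"wz": 0},
    {"tx": 0,"ty": 0,"tz": 0,"wx": 0,"wy": 0,"wz": 0},
    {"tx": 0,"ty": 0,"tz": 0,"wx": 0,"wy": 0,"wz": 0},
    {"tx": 0,"ty": 0,"tz": 0,"wx": 0,"wy": 0,"wz": 0},
    {"tx": 0,"ty": 0,"tz": 0,"wx": 0,"wy": 0,"wz": 0},
    {"tx": 0,"ty": 0,"tz": 0,"wx": 0,"wy": 0,"wz": 0},
    {"tx": 0,"ty": 0,"tz": 0,"wx": 0,"wy": 0,"wz": 0}
  ],
  "gripper": 1,
  "force": 8
}}

```text
time_s: 3.82
eef_pos: [0.4476, 0.0697, 0.0127]
orientation: [0.0, -0.001, 1.0, 0.0]
force: [0.5, 0.1, 0.4]
width: 0.367
grasp_force: 8.0
```

Call:
{"fn": "drive_tool", "kwargs": {
  "motion": [
    {"tx": 0,"ty": 0,"tz": 10,"wx": 0,"wy": 0,"wz": 0},
    {"tx": 0,"ty": 0,"tz": 30,"wx": 0,"wy": 0,"wz": 0},
    {"tx": 0,"ty": 0,"tz": 55,"wx": 0,"wy": 0,"wz": 0},
    {"tx": 15,"ty": -20,"tz": 70,"wx": 0,"wy": 0,"wz": 0},
    {"tx": 40,"ty": -48,"tz": 70,"wx": 0,"wy": 0,"wz": 0},
    {"tx": 65,"ty": -78,"tz": 70,"wx": 0,"wy": 0,"wz": 0},
    {"tx": 80,"ty": -97,"tz": 60,"wx": 0,"wy": 0,"wz": 0},
    {"tx": 82,"ty": -100,"tz": 40,"wx": 0,"wy": 0,"wz": 0},
    {"tx": 82,"ty": -100,"tz": 20,"wx": 0,"wy": 0,"wz": 0},
    {"tx": 82,"ty": -100,"tz": 5,"wx": 0,"wy": 0,"wz": 0},
    {"tx": 82,"ty": -100,"tz": 0,"wx": 0,"wy": 0,"wz": 0},
    {"tx": 82,"ty": -100,"tz": -3.5,"wx": 0,"wy": 0,"wz": 0},
    {"tx": 82,"ty": -100,"tz": -3.5,"wx": 0,"wy": 0,"wz": 0},
    {"tx": 82,"ty": -100,"tz": -3.5,"wx": 0,"wy": 0,"wz": 0}
  ]
}}

```text
time_s: 5.58
eef_pos: [0.5299, -0.0303, 0.0097]
orientation: [0.0, -0.001, 1.0, -0.0]
force: [-0.3, -0.0, 0.3]
width: 0.368
grasp_force: 8.0
```

Call:
{"fn": "drive_tool", "kwargs": {
  "motion": [
    {"tx": 0,"ty": 0,"tz": 0,"wx": 0,"wy": 0,"wz": 0},
    {"tx": 0,"ty": 0,"tz": 0,"wx": 0,"wy": 0,"wz": 0},
    {"tx": 0,"ty": 0,"tz": 0,"wx": 0,"wy": 0,"wz": 0},
    {"tx": 0,"ty": 0,"tz": 0,"wx": 0,"wy": 0,"wz": 0},
    {"tx": 0,"ty": 0,"tz": 0,"wx": 0,"wy": 0,"wz": 0},
    {"tx": 0,"ty": 0,"tz": 0,"wx": 0,"wy": 0,"wz": 0},
    {"tx": 0,"ty": 0,"tz": 0,"wx": 0,"wy": 0,"wz": 0},
    {"tx": 0,"ty": 0,"tz": 0,"wx": 0,"wy": 0,"wz": 0},
    {"tx": 0,"ty": 0,"tz": 40,"wx": 0,"wy": 0,"wz": 0},
    {"tx": 0,"ty": 0,"tz": 90,"wx": 0,"wy": 0,"wz": 0},
    {"tx": 0,"ty": 0,"tz": 100,"wx": 0,"wy": 0,"wz": 0}
  ],
  "gripper": 0
}}

```text
time_s: 6.95
eef_pos: [0.5316, -0.0305, 0.1121]
orientation: [0.003, -0.0, 1.0, 0.0]
force: [0.7, 0.5, 0.3]
width: 1.001
grasp_force: 0.0
```

Run:
```python
from h import *
st(); snap('wrist','w3'); c=snap('scene','s3')
w=cv2.imread('pics/w3.png'); p=cv2.resize(c['pixels'][160:360,130:450],(640,400)); cv2.imwrite('pics/m3.png',cv2.resize(np.vstack([w[:350],p[:250]]),(640,600)))
for y in range(130,300,20): # machine near black coaster
    pass
d=c['depth'];v,u=np.mgrid[100:300:2,40:260:2]
P=np.array([world(c,a,b) for a,b in zip(u.ravel(),v.ravel()) if d[b,a]>0])
m=(P[:,2]>.06)&(P[:,0]>.55)&(P[:,0]<.72)&(P[:,1]>.05)&(P[:,1]<.4)&(P[:,2]<.3); print(m.sum()); Q=P[m]
if len(Q): print(Q.min(0),Q.max(0))
```

```text
{'time_s': 6.95, 'eef_pos': [0.532, -0.03, 0.112], 'orientation': [0.003, -0.0, 1.0, 0.0], 'force': [0.7, 0.475, 0.327], 'width': 1.001, 'grasp_force': 0.0}
848
[0.67564793 0.12421792 0.06001178] [0.71986046 0.36308419 0.12132263]
```

View pics/m3.png

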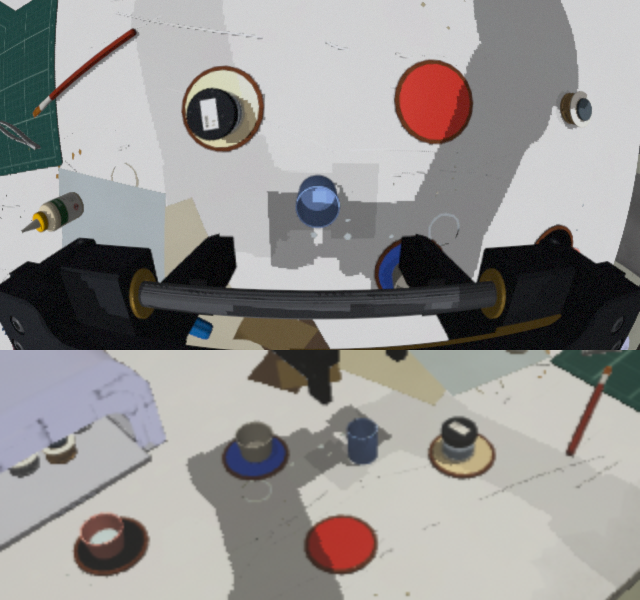

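The vial stands upright at (530,-30) and the red coaster is free (wrist px 434,102). The red cup is next, and the machine clears the gripper by about 38 mm.

Call:
{"fn": "drive_tool", "kwargs": {
  "motion": [
    {"tx": 15,"ty": 55,"tz": 0,"wx": 0,"wy": 0,"wz": 0},
    {"tx": 29,"ty": 112,"tz": 0,"wx": 0,"wy": 0,"wz": 0},
    {"tx": 43,"ty": 170,"tz": 0,"wx": 0,"wy": 0,"wz": 0},
    {"tx": 58,"ty": 226,"tz": 0,"wx": 0,"wy": 0,"wz": 0},
    {"tx": 70,"ty": 275,"tz": 0,"wx": 0,"wy": 0,"wz": 0},
    {"tx": 70,"ty": 275,"tz": 0,"wx": 0,"wy": 0,"wz": 0},
    {"tx": 70,"ty": 275,"tz": 0,"wx": 0,"wy": 0,"wz": 0},
    {"tx": 70,"ty": 275,"tz": -40,"wx": 0,"wy": 0,"wz": 0},
    {"tx": 70,"ty": 275,"tz": -75,"wx": 0,"wy": 0,"wz": 0},
    {"tx": 70,"ty": 275,"tz": -93,"wx": 0,"wy": 0,"wz": 0},
    {"tx": 70,"ty": 275,"tz": -98,"wx": 0,"wy": 0,"wz": 0},
    {"tx": 70,"ty": 275,"tz": -98,"wx": 0,"wy": 0,"wz": 0}
  ]
}}

```text
time_s: 8.55
eef_pos: [0.6001, 0.2443, 0.0118]
orientation: [0.0, -0.0, 1.0, 0.0]
force: [1.2, 0.1, 0.1]
width: 1.001
grasp_force: 0.0
```

Call:
{"fn": "drive_tool", "kwargs": {
  "motion": [
    {"tx": 0,"ty": 0,"tz": 0,"wx": 0,"wy": 0,"wz": 0},
    {"tx": 0,"ty": 0,"tz": 0,"wx": 0,"wy": 0,"wz": 0},
    {"tx": 0,"ty": 0,"tz": 0,"wx": 0,"wy": 0,"wz": 0},
    {"tx": 0,"ty": 0,"tz": 0,"wx": 0,"wy": 0,"wz": 0},
    {"tx": 0,"ty": 0,"tz": 0,"wx": 0,"wy": 0,"wz": 0},
    {"tx": 0,"ty": 0,"tz": 0,"wx": 0,"wy": 0,"wz": 0},
    {"tx": 0,"ty": 0,"tz": 0,"wx": 0,"wy": 0,"wz": 0},
    {"tx": 0,"ty": 0,"tz": 0,"wx": 0,"wy": 0,"wz": 0},
    {"tx": 0,"ty": 0,"tz": 0,"wx": 0,"wy": 0,"wz": 0},
    {"tx": 0,"ty": 0,"tz": 10,"wx": 0,"wy": 0,"wz": 0},
    {"tx": 0,"ty": 0,"tz": 30,"wx": 0,"wy": 0,"wz": 0},
    {"tx": 0,"ty": 0,"tz": 60,"wx": 0,"wy": 0,"wz": 0},
    {"tx": 0,"ty": 0,"tz": 75,"wx": 0,"wy": 0,"wz": 0},
    {"tx": 0,"ty": 0,"tz": 75,"wx": 0,"wy": 0,"wz": 0}
  ],
  "gripper": 1
}}

```text
time_s: 10.3
eef_pos: [0.6005, 0.245, 0.0879]
orientation: [0.001, -0.001, 1.0, 0.001]
force: [-0.5, 0.5, -1.3]
width: 0.448
grasp_force: 7.9
```

Run:
```python
from h import *
st(); w=snap('wrist','w4')['pixels']; c=snap('scene','s4')
cv2.imwrite('pics/m4.png',np.vstack([w[100:350],cv2.resize(c['pixels'][160:360,130:450],(640,350))]))
```

```text
{'time_s': 10.3, 'eef_pos': [0.601, 0.245, 0.088], 'orientation': [0.001, -0.001, 1.0, 0.001], 'force': [-0.546, 0.455, -1.315], 'width': 0.448, 'grasp_force': 7.93}
```

View pics/m4.png

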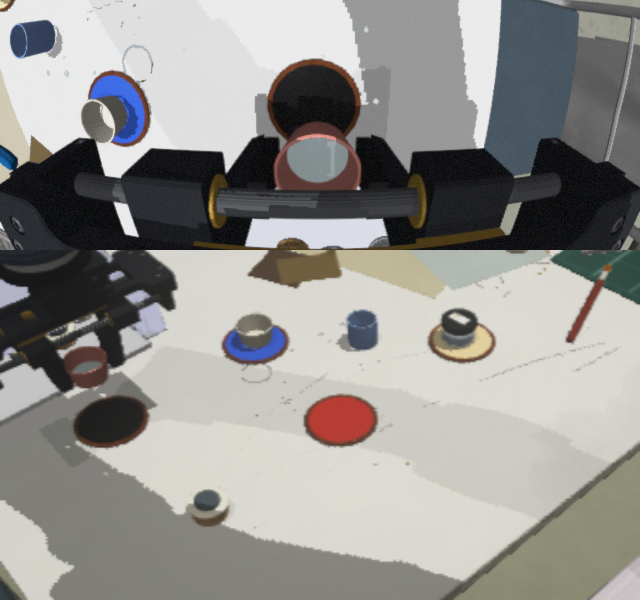

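The red cup (wrist 316,160) is held upright, and both the black and red coasters are clear. Moving it to red.

Call:
{"fn": "drive_tool", "kwargs": {
  "motion": [
    {"tx": -18,"ty": -20,"tz": 0,"wx": 0,"wy": 0,"wz": 0},
    {"tx": -44,"ty": -50,"tz": 0,"wx": 0,"wy": 0,"wz": 0},
    {"tx": -73,"ty": -83,"tz": 0,"wx": 0,"wy": 0,"wz": 0},
    {"tx": -102,"ty": -116,"tz": 0,"wx": 0,"wy": 0,"wz": 0},
    {"tx": -130,"ty": -148,"tz": 0,"wx": 0,"wy": 0,"wz": 0},
    {"tx": -147,"ty": -167,"tz": 0,"wx": 0,"wy": 0,"wz": 0},
    {"tx": -153,"ty": -174,"tz": -5,"wx": 0,"wy": 0,"wz": 0},
    {"tx": -153,"ty": -174,"tz": -20,"wx": 0,"wy": 0,"wz": 0},
    {"tx": -153,"ty": -174,"tz": -40,"wx": 0,"wy": 0,"wz": 0},
    {"tx": -153,"ty": -174,"tz": -60,"wx": 0,"wy": 0,"wz": 0},
    {"tx": -153,"ty": -174,"tz": -70,"wx": 0,"wy": 0,"wz": 0},
    {"tx": -153,"ty": -174,"tz": -74.5,"wx": 0,"wy": 0,"wz": 0},
    {"tx": -153,"ty": -174,"tz": -74.5,"wx": 0,"wy": 0,"wz": 0},
    {"tx": -153,"ty": -174,"tz": -74.5,"wx": 0,"wy": 0,"wz": 0}
  ]
}}

```text
time_s: 12.15
eef_pos: [0.447, 0.0708, 0.0121]
orientation: [0.0, -0.001, 1.0, 0.0]
force: [-0.6, -0.0, 0.1]
width: 0.45
grasp_force: 7.9
```

Call:
{"fn": "drive_tool", "kwargs": {
  "motion": [
    {"tx": 0,"ty": 0,"tz": 0,"wx": 0,"wy": 0,"wz": 0},
    {"tx": 0,"ty": 0,"tz": 0,"wx": 0,"wy": 0,"wz": 0},
    {"tx": 0,"ty": 0,"tz": 0,"wx": 0,"wy": 0,"wz": 0},
    {"tx": 0,"ty": 0,"tz": 0,"wx": 0,"wy": 0,"wz": 0},
    {"tx": 0,"ty": 0,"tz": 0,"wx": 0,"wy": 0,"wz": 0},
    {"tx": 0,"ty": 0,"tz": 0,"wx": 0,"wy": 0,"wz": 0},
    {"tx": 0,"ty": 0,"tz": 0,"wx": 0,"wy": 0,"wz": 0},
    {"tx": 0,"ty": 0,"tz": 0,"wx": 0,"wy": 0,"wz": 0},
    {"tx": 0,"ty": 0,"tz": 40,"wx": 0,"wy": 0,"wz": 0},
    {"tx": 0,"ty": 0,"tz": 80,"wx": 0,"wy": 0,"wz": 0},
    {"tx": 0,"ty": 0,"tz": 98,"wx": 0,"wy": 0,"wz": 0},
    {"tx": 0,"ty": 0,"tz": 98,"wx": 0,"wy": 0,"wz": 0},
    {"tx": 0,"ty": 0,"tz": 98,"wx": 0,"wy": 0,"wz": 0}
  ],
  "gripper": 0
}}

```text
time_s: 13.78
eef_pos: [0.446, 0.0705, 0.109]
orientation: [-0.0, -0.001, 1.0, -0.0]
force: [0.6, -0.0, -0.9]
width: 0.998
grasp_force: 0.0
```

Run:
```python
from h import *
st(); w=snap('wrist','w5')['pixels']; c=snap('scene','s5')
cv2.imwrite('pics/m5.png',np.vstack([w[100:350],cv2.resize(c['pixels'][160:360,130:450],(640,350))]))
```

```text
{'time_s': 13.775, 'eef_pos': [0.446, 0.071, 0.109], 'orientation': [-0.0, -0.001, 1.0, -0.0], 'force': [0.562, -0.037, -0.869], 'width': 0.998, 'grasp_force': 0.0}
```

View pics/m5.png

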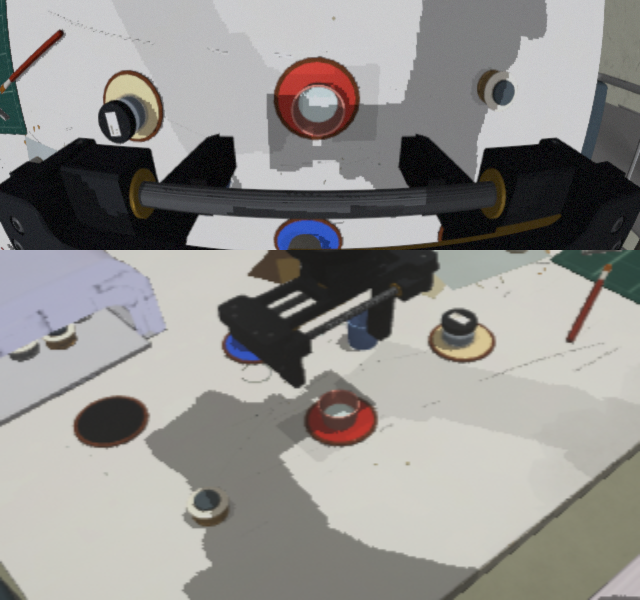

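The red cup sits in the middle of red (wrist 318,112). The jar is next.

Call:
{"fn": "drive_tool", "kwargs": {
  "motion": [
    {"tx": 3,"ty": -50,"tz": 0,"wx": 0,"wy": 0,"wz": 0},
    {"tx": 6,"ty": -100,"tz": 0,"wx": 0,"wy": 0,"wz": 0},
    {"tx": 9,"ty": -150,"tz": 0,"wx": 0,"wy": 0,"wz": 0},
    {"tx": 10,"ty": -176,"tz": 0,"wx": 0,"wy": 0,"wz": 0},
    {"tx": 10,"ty": -176,"tz": 0,"wx": 0,"wy": 0,"wz": 0},
    {"tx": 10,"ty": -176,"tz": -10,"wx": 0,"wy": 0,"wz": 0},
    {"tx": 10,"ty": -176,"tz": -45,"wx": 0,"wy": 0,"wz": 0},
    {"tx": 10,"ty": -176,"tz": -75,"wx": 0,"wy": 0,"wz": 0},
    {"tx": 10,"ty": -176,"tz": -91,"wx": 0,"wy": 0,"wz": 0},
    {"tx": 10,"ty": -176,"tz": -95,"wx": 0,"wy": 0,"wz": 0},
    {"tx": 10,"ty": -176,"tz": -95,"wx": 0,"wy": 0,"wz": 0}
  ]
}}

```text
time_s: 15.25
eef_pos: [0.4568, -0.1051, 0.015]
orientation: [0.0, -0.001, 1.0, 0.0]
force: [0.7, -0.1, -1.0]
width: 0.995
grasp_force: 0.0
```

Call:
{"fn": "drive_tool", "kwargs": {
  "motion": [
    {"tx": 0,"ty": 0,"tz": 0,"wx": 0,"wy": 0,"wz": 0},
    {"tx": 0,"ty": 0,"tz": 0,"wx": 0,"wy": 0,"wz": 0},
    {"tx": 0,"ty": 0,"tz": 0,"wx": 0,"wy": 0,"wz": 0},
    {"tx": 0,"ty": 0,"tz": 0,"wx": 0,"wy": 0,"wz": 0},
    {"tx": 0,"ty": 0,"tz": 0,"wx": 0,"wy": 0,"wz": 0},
    {"tx": 0,"ty": 0,"tz": 0,"wx": 0,"wy": 0,"wz": 0},
    {"tx": 0,"ty": 0,"tz": 0,"wx": 0,"wy": 0,"wz": 0},
    {"tx": 0,"ty": 0,"tz": 0,"wx": 0,"wy": 0,"wz": 0},
    {"tx": 0,"ty": 0,"tz": 0,"wx": 0,"wy": 0,"wz": 0},
    {"tx": 0,"ty": 0,"tz": 10,"wx": 0,"wy": 0,"wz": 0},
    {"tx": 0,"ty": 0,"tz": 30,"wx": 0,"wy": 0,"wz": 0},
    {"tx": 0,"ty": 0,"tz": 60,"wx": 0,"wy": 0,"wz": 0},
    {"tx": 0,"ty": 0,"tz": 90,"wx": 0,"wy": 0,"wz": 0},
    {"tx": 0,"ty": 0,"tz": 90,"wx": 0,"wy": 0,"wz": 0}
  ],
  "gripper": 1
}}

```text
time_s: 17.0
eef_pos: [0.458, -0.1055, 0.1068]
orientation: [0.002, -0.001, 1.0, -0.0]
force: [0.8, 0.8, 0.2]
width: 0.441
grasp_force: 8.0
```

Run:
```python
from h import *
st(); w=snap('wrist','w6')['pixels']; c=snap('scene','s6')
cv2.imwrite('pics/m6.png',np.vstack([w[100:350],cv2.resize(c['pixels'][160:360,130:450],(640,350))]))
```

```text
{'time_s': 17.0, 'eef_pos': [0.458, -0.105, 0.107], 'orientation': [0.002, -0.001, 1.0, -0.0], 'force': [0.774, 0.774, 0.235], 'width': 0.441, 'grasp_force': 8.0}
```

View pics/m6.png

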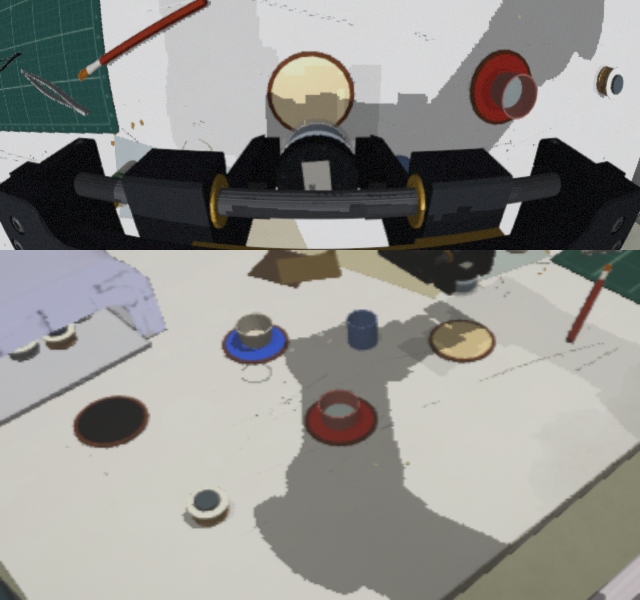

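The jar is held level (wrist 315,155). Carrying it to black at height.

Call:
{"fn": "drive_tool", "kwargs": {
  "motion": [
    {"tx": 7,"ty": 17,"tz": 0,"wx": 0,"wy": 0,"wz": 0},
    {"tx": 20,"ty": 49,"tz": 0,"wx": 0,"wy": 0,"wz": 0},
    {"tx": 36,"ty": 88,"tz": 0,"wx": 0,"wy": 0,"wz": 0},
    {"tx": 54,"ty": 132,"tz": 0,"wx": 0,"wy": 0,"wz": 0},
    {"tx": 72,"ty": 176,"tz": 0,"wx": 0,"wy": 0,"wz": 0},
    {"tx": 90,"ty": 220,"tz": 0,"wx": 0,"wy": 0,"wz": 0},
    {"tx": 108,"ty": 263,"tz": 0,"wx": 0,"wy": 0,"wz": 0},
    {"tx": 124,"ty": 302,"tz": 0,"wx": 0,"wy": 0,"wz": 0},
    {"tx": 137,"ty": 334,"tz": 0,"wx": 0,"wy": 0,"wz": 0},
    {"tx": 143,"ty": 349,"tz": 0,"wx": 0,"wy": 0,"wz": 0},
    {"tx": 143,"ty": 349,"tz": -10,"wx": 0,"wy": 0,"wz": 0},
    {"tx": 143,"ty": 349,"tz": -30,"wx": 0,"wy": 0,"wz": 0},
    {"tx": 143,"ty": 349,"tz": -55,"wx": 0,"wy": 0,"wz": 0},
    {"tx": 143,"ty": 349,"tz": -75,"wx": 0,"wy": 0,"wz": 0},
    {"tx": 143,"ty": 349,"tz": -85,"wx": 0,"wy": 0,"wz": 0},
    {"tx": 143,"ty": 349,"tz": -89.5,"wx": 0,"wy": 0,"wz": 0},
    {"tx": 143,"ty": 349,"tz": -89.5,"wx": 0,"wy": 0,"wz": 0},
    {"tx": 143,"ty": 349,"tz": -89.5,"wx": 0,"wy": 0,"wz": 0}
  ]
}}

```text
time_s: 19.35
eef_pos: [0.6001, 0.2439, 0.0159]
orientation: [0.001, -0.001, 1.0, 0.0]
force: [-0.2, 0.2, 0.5]
width: 0.443
grasp_force: 8.0
```

Call:
{"fn": "drive_tool", "kwargs": {
  "motion": [
    {"tx": 0,"ty": 0,"tz": 0,"wx": 0,"wy": 0,"wz": 0},
    {"tx": 0,"ty": 0,"tz": 0,"wx": 0,"wy": 0,"wz": 0},
    {"tx": 0,"ty": 0,"tz": 0,"wx": 0,"wy": 0,"wz": 0},
    {"tx": 0,"ty": 0,"tz": 0,"wx": 0,"wy": 0,"wz": 0},
    {"tx": 0,"ty": 0,"tz": 0,"wx": 0,"wy": 0,"wz": 0},
    {"tx": 0,"ty": 0,"tz": 0,"wx": 0,"wy": 0,"wz": 0},
    {"tx": 0,"ty": 0,"tz": 0,"wx": 0,"wy": 0,"wz": 0},
    {"tx": 0,"ty": 0,"tz": 0,"wx": 0,"wy": 0,"wz": 0},
    {"tx": 0,"ty": 0,"tz": 40,"wx": 0,"wy": 0,"wz": 0},
    {"tx": 0,"ty": 0,"tz": 80,"wx": 0,"wy": 0,"wz": 0},
    {"tx": 0,"ty": 0,"tz": 95,"wx": 0,"wy": 0,"wz": 0},
    {"tx": 0,"ty": 0,"tz": 95,"wx": 0,"wy": 0,"wz": 0},
    {"tx": 0,"ty": 0,"tz": 95,"wx": 0,"wy": 0,"wz": 0}
  ],
  "gripper": 0
}}

```text
time_s: 20.98
eef_pos: [0.5985, 0.2433, 0.1086]
orientation: [-0.001, -0.001, 1.0, -0.001]
force: [-0.3, 0.3, 0.1]
width: 1.006
grasp_force: 0.0
```

Run:
```python
from h import *
st(); w=snap('wrist','w7')['pixels']; c=snap('scene','s7')
cv2.imwrite('pics/m7.png',np.vstack([w[100:350],cv2.resize(c['pixels'][160:360,130:450],(640,350))]))
```

```text
{'time_s': 20.975, 'eef_pos': [0.599, 0.243, 0.109], 'orientation': [-0.001, -0.001, 1.0, -0.001], 'force': [-0.324, 0.333, 0.093], 'width': 1.006, 'grasp_force': 0.0}
```

View pics/m7.png

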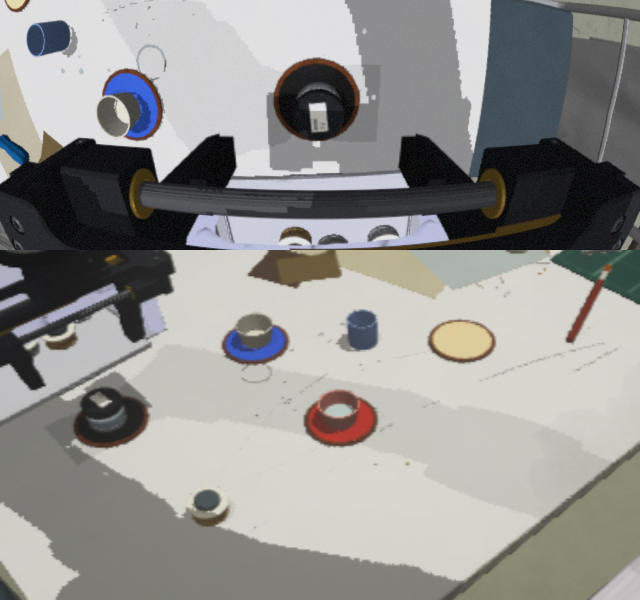

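The jar is centred on black. The cream cup is next.

Call:
{"fn": "drive_tool", "kwargs": {
  "motion": [
    {"tx": 2,"ty": -50,"tz": 0,"wx": 0,"wy": 0,"wz": 0},
    {"tx": 4,"ty": -105,"tz": 0,"wx": 0,"wy": 0,"wz": 0},
    {"tx": 6,"ty": -155,"tz": 0,"wx": 0,"wy": 0,"wz": 0},
    {"tx": 7,"ty": -187,"tz": 0,"wx": 0,"wy": 0,"wz": 0},
    {"tx": 7,"ty": -187,"tz": 0,"wx": 0,"wy": 0,"wz": 0},
    {"tx": 7,"ty": -187,"tz": -10,"wx": 0,"wy": 0,"wz": 0},
    {"tx": 7,"ty": -187,"tz": -45,"wx": 0,"wy": 0,"wz": 0},
    {"tx": 7,"ty": -187,"tz": -75,"wx": 0,"wy": 0,"wz": 0},
    {"tx": 7,"ty": -187,"tz": -94,"wx": 0,"wy": 0,"wz": 0},
    {"tx": 7,"ty": -187,"tz": -98.5,"wx": 0,"wy": 0,"wz": 0},
    {"tx": 7,"ty": -187,"tz": -98.5,"wx": 0,"wy": 0,"wz": 0}
  ]
}}

```text
time_s: 22.45
eef_pos: [0.6069, 0.0571, 0.0119]
orientation: [0.0, -0.001, 1.0, 0.0]
force: [0.2, 0.1, -0.1]
width: 1.0
grasp_force: 0.0
```

Call:
{"fn": "drive_tool", "kwargs": {
  "motion": [
    {"tx": 0,"ty": 0,"tz": 0,"wx": 0,"wy": 0,"wz": 0},
    {"tx": 0,"ty": 0,"tz": 0,"wx": 0,"wy": 0,"wz": 0},
    {"tx": 0,"ty": 0,"tz": 0,"wx": 0,"wy": 0,"wz": 0},
    {"tx": 0,"ty": 0,"tz": 0,"wx": 0,"wy": 0,"wz": 0},
    {"tx": 0,"ty": 0,"tz": 0,"wx": 0,"wy": 0,"wz": 0},
    {"tx": 0,"ty": 0,"tz": 0,"wx": 0,"wy": 0,"wz": 0},
    {"tx": 0,"ty": 0,"tz": 0,"wx": 0,"wy": 0,"wz": 0},
    {"tx": 0,"ty": 0,"tz": 0,"wx": 0,"wy": 0,"wz": 0},
    {"tx": 0,"ty": 0,"tz": 0,"wx": 0,"wy": 0,"wz": 0},
    {"tx": 0,"ty": 0,"tz": 10,"wx": 0,"wy": 0,"wz": 0},
    {"tx": 0,"ty": 0,"tz": 30,"wx": 0,"wy": 0,"wz": 0},
    {"tx": 0,"ty": 0,"tz": 60,"wx": 0,"wy": 0,"wz": 0},
    {"tx": 0,"ty": 0,"tz": 90,"wx": 0,"wy": 0,"wz": 0},
    {"tx": 0,"ty": 0,"tz": 90,"wx": 0,"wy": 0,"wz": 0}
  ],
  "gripper": 1
}}

```text
time_s: 24.2
eef_pos: [0.6088, 0.0568, 0.1054]
orientation: [0.003, -0.001, 1.0, 0.0]
force: [0.5, -0.1, -0.9]
width: 0.451
grasp_force: 7.9
```

Call:
{"fn": "drive_tool", "kwargs": {
  "motion": [
    {"tx": -13,"ty": -14,"tz": 0,"wx": 0,"wy": 0,"wz": 0},
    {"tx": -36,"ty": -39,"tz": 0,"wx": 0,"wy": 0,"wz": 0},
    {"tx": -62,"ty": -67,"tz": 0,"wx": 0,"wy": 0,"wz": 0},
    {"tx": -91,"ty": -99,"tz": 0,"wx": 0,"wy": 0,"wz": 0},
    {"tx": -118,"ty": -128,"tz": 0,"wx": 0,"wy": 0,"wz": 0},
    {"tx": -142,"ty": -154,"tz": 0,"wx": 0,"wy": 0,"wz": 0},
    {"tx": -153,"ty": -166,"tz": 0,"wx": 0,"wy": 0,"wz": 0},
    {"tx": -153,"ty": -166,"tz": -10,"wx": 0,"wy": 0,"wz": 0},
    {"tx": -153,"ty": -166,"tz": -30,"wx": 0,"wy": 0,"wz": 0},
    {"tx": -153,"ty": -166,"tz": -55,"wx": 0,"wy": 0,"wz": 0},
    {"tx": -153,"ty": -166,"tz": -75,"wx": 0,"wy": 0,"wz": 0},
    {"tx": -153,"ty": -166,"tz": -85,"wx": 0,"wy": 0,"wz": 0},
    {"tx": -153,"ty": -166,"tz": -89.5,"wx": 0,"wy": 0,"wz": 0},
    {"tx": -153,"ty": -166,"tz": -89.5,"wx": 0,"wy": 0,"wz": 0},
    {"tx": -153,"ty": -166,"tz": -89.5,"wx": 0,"wy": 0,"wz": 0}
  ]
}}

```text
time_s: 26.08
eef_pos: [0.4541, -0.1094, 0.0127]
orientation: [0.001, -0.001, 1.0, -0.0]
force: [0.3, -0.2, -0.1]
width: 0.45
grasp_force: 7.9
```

Call:
{"fn": "drive_tool", "kwargs": {
  "motion": [
    {"tx": 0,"ty": 0,"tz": 0,"wx": 0,"wy": 0,"wz": 0},
    {"tx": 0,"ty": 0,"tz": 0,"wx": 0,"wy": 0,"wz": 0},
    {"tx": 0,"ty": 0,"tz": 0,"wx": 0,"wy": 0,"wz": 0},
    {"tx": 0,"ty": 0,"tz": 0,"wx": 0,"wy": 0,"wz": 0},
    {"tx": 0,"ty": 0,"tz": 0,"wx": 0,"wy": 0,"wz": 0},
    {"tx": 0,"ty": 0,"tz": 0,"wx": 0,"wy": 0,"wz": 0},
    {"tx": 0,"ty": 0,"tz": 0,"wx": 0,"wy": 0,"wz": 0},
    {"tx": 0,"ty": 0,"tz": 0,"wx": 0,"wy": 0,"wz": 0},
    {"tx": 0,"ty": 0,"tz": 40,"wx": 0,"wy": 0,"wz": 0},
    {"tx": 0,"ty": 0,"tz": 80,"wx": 0,"wy": 0,"wz": 0},
    {"tx": 0,"ty": 0,"tz": 98,"wx": 0,"wy": 0,"wz": 0},
    {"tx": 0,"ty": 0,"tz": 98,"wx": 0,"wy": 0,"wz": 0},
    {"tx": 0,"ty": 0,"tz": 98,"wx": 0,"wy": 0,"wz": 0}
  ],
  "gripper": 0
}}

```text
time_s: 27.7
eef_pos: [0.453, -0.1092, 0.1095]
orientation: [-0.001, -0.001, 1.0, 0.0]
force: [-1.1, -0.9, -0.5]
width: 1.0
grasp_force: 0.0
```

Run:
```python
from h import *
st(); w=snap('wrist','w8')['pixels']; c=snap('scene','s8')
cv2.imwrite('pics/m8.png',np.vstack([w[100:350],cv2.resize(c['pixels'][160:360,130:450],(640,350))]))
```

```text
{'time_s': 27.7, 'eef_pos': [0.453, -0.109, 0.109], 'orientation': [-0.001, -0.001, 1.0, 0.0], 'force': [-1.097, -0.919, -0.493], 'width': 1.0, 'grasp_force': 0.0}
```

View pics/m8.png

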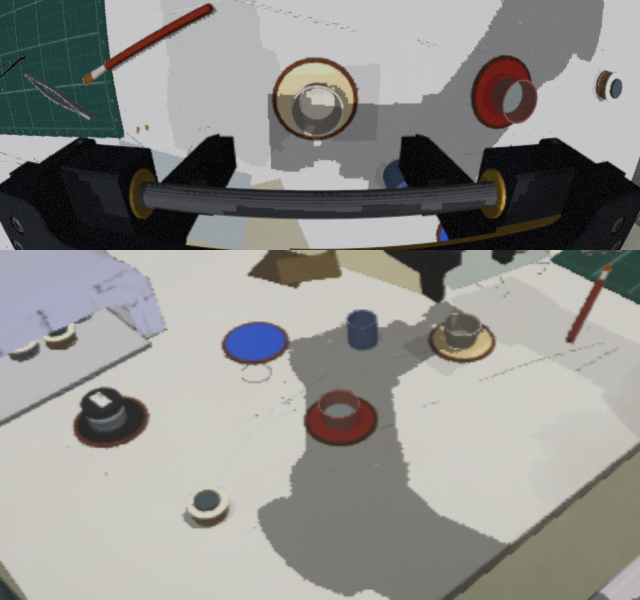

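The cream cup is centred on cream (wrist 317,105). Last is the vial, which still stands at (530,-30).

Call:
{"fn": "drive_tool", "kwargs": {
  "motion": [
    {"tx": 30,"ty": 31,"tz": 0,"wx": 0,"wy": 0,"wz": 0},
    {"tx": 60,"ty": 62,"tz": 0,"wx": 0,"wy": 0,"wz": 0},
    {"tx": 76,"ty": 79,"tz": 0,"wx": 0,"wy": 0,"wz": 0},
    {"tx": 76,"ty": 79,"tz": 0,"wx": 0,"wy": 0,"wz": 0},
    {"tx": 76,"ty": 79,"tz": -10,"wx": 0,"wy": 0,"wz": 0},
    {"tx": 76,"ty": 79,"tz": -45,"wx": 0,"wy": 0,"wz": 0},
    {"tx": 76,"ty": 79,"tz": -75,"wx": 0,"wy": 0,"wz": 0},
    {"tx": 76,"ty": 79,"tz": -94,"wx": 0,"wy": 0,"wz": 0},
    {"tx": 76,"ty": 79,"tz": -100,"wx": 0,"wy": 0,"wz": 0},
    {"tx": 76,"ty": 79,"tz": -100,"wx": 0,"wy": 0,"wz": 0}
  ]
}}

```text
time_s: 29.05
eef_pos: [0.5295, -0.0308, 0.0103]
orientation: [-0.0, -0.0, 1.0, -0.0]
force: [-0.3, 0.2, -0.2]
width: 0.997
grasp_force: 0.0
```

Call:
{"fn": "drive_tool", "kwargs": {
  "motion": [
    {"tx": 0,"ty": 0,"tz": 0,"wx": 0,"wy": 0,"wz": 0},
    {"tx": 0,"ty": 0,"tz": 0,"wx": 0,"wy": 0,"wz": 0},
    {"tx": 0,"ty": 0,"tz": 0,"wx": 0,"wy": 0,"wz": 0},
    {"tx": 0,"ty": 0,"tz": 0,"wx": 0,"wy": 0,"wz": 0},
    {"tx": 0,"ty": 0,"tz": 0,"wx": 0,"wy": 0,"wz": 0},
    {"tx": 0,"ty": 0,"tz": 0,"wx": 0,"wy": 0,"wz": 0},
    {"tx": 0,"ty": 0,"tz": 0,"wx": 0,"wy": 0,"wz": 0},
    {"tx": 0,"ty": 0,"tz": 0,"wx": 0,"wy": 0,"wz": 0},
    {"tx": 0,"ty": 0,"tz": 0,"wx": 0,"wy": 0,"wz": 0},
    {"tx": 0,"ty": 0,"tz": 10,"wx": 0,"wy": 0,"wz": 0},
    {"tx": 0,"ty": 0,"tz": 30,"wx": 0,"wy": 0,"wz": 0},
    {"tx": 0,"ty": 0,"tz": 50,"wx": 0,"wy": 0,"wz": 0},
    {"tx": 0,"ty": 0,"tz": 60,"wx": 0,"wy": 0,"wz": 0},
    {"tx": 0,"ty": 0,"tz": 60,"wx": 0,"wy": 0,"wz": 0}
  ],
  "gripper": 1
}}

```text
time_s: 30.8
eef_pos: [0.5301, -0.0304, 0.0709]
orientation: [0.001, -0.001, 1.0, 0.0]
force: [0.2, -0.3, -0.7]
width: 0.364
grasp_force: 8.0
```

Call:
{"fn": "drive_tool", "kwargs": {
  "motion": [
    {"tx": 10,"ty": 12,"tz": 0,"wx": 0,"wy": 0,"wz": 0},
    {"tx": 28,"ty": 34,"tz": 0,"wx": 0,"wy": 0,"wz": 0},
    {"tx": 48,"ty": 59,"tz": 0,"wx": 0,"wy": 0,"wz": 0},
    {"tx": 66,"ty": 81,"tz": 0,"wx": 0,"wy": 0,"wz": 0},
    {"tx": 75,"ty": 92,"tz": 0,"wx": 0,"wy": 0,"wz": 0},
    {"tx": 75,"ty": 92,"tz": -10,"wx": 0,"wy": 0,"wz": 0},
    {"tx": 75,"ty": 92,"tz": -30,"wx": 0,"wy": 0,"wz": 0},
    {"tx": 75,"ty": 92,"tz": -45,"wx": 0,"wy": 0,"wz": 0},
    {"tx": 75,"ty": 92,"tz": -52,"wx": 0,"wy": 0,"wz": 0},
    {"tx": 75,"ty": 92,"tz": -55.5,"wx": 0,"wy": 0,"wz": 0},
    {"tx": 75,"ty": 92,"tz": -55.5,"wx": 0,"wy": 0,"wz": 0},
    {"tx": 75,"ty": 92,"tz": -55.5,"wx": 0,"wy": 0,"wz": 0}
  ]
}}

```text
time_s: 32.3
eef_pos: [0.6049, 0.0617, 0.0151]
orientation: [0.0, -0.001, 1.0, 0.0]
force: [0.4, -0.4, -0.2]
width: 0.37
grasp_force: 8.0
```

Call:
{"fn": "drive_tool", "kwargs": {
  "motion": [
    {"tx": 0,"ty": 0,"tz": 0,"wx": 0,"wy": 0,"wz": 0},
    {"tx": 0,"ty": 0,"tz": 0,"wx": 0,"wy": 0,"wz": 0},
    {"tx": 0,"ty": 0,"tz": 0,"wx": 0,"wy": 0,"wz": 0},
    {"tx": 0,"ty": 0,"tz": 0,"wx": 0,"wy": 0,"wz": 0},
    {"tx": 0,"ty": 0,"tz": 0,"wx": 0,"wy": 0,"wz": 0},
    {"tx": 0,"ty": 0,"tz": 0,"wx": 0,"wy": 0,"wz": 0},
    {"tx": 0,"ty": 0,"tz": 0,"wx": 0,"wy": 0,"wz": 0},
    {"tx": 0,"ty": 0,"tz": 0,"wx": 0,"wy": 0,"wz": 0},
    {"tx": 0,"ty": 0,"tz": 40,"wx": 0,"wy": 0,"wz": 0},
    {"tx": 0,"ty": 0,"tz": 90,"wx": 0,"wy": 0,"wz": 0},
    {"tx": 0,"ty": 0,"tz": 140,"wx": 0,"wy": 0,"wz": 0},
    {"tx": 0,"ty": 0,"tz": 180,"wx": 0,"wy": 0,"wz": 0},
    {"tx": 0,"ty": 0,"tz": 180,"wx": 0,"wy": 0,"wz": 0},
    {"tx": 0,"ty": 0,"tz": 180,"wx": 0,"wy": 0,"wz": 0},
    {"tx": 0,"ty": 0,"tz": 180,"wx": 0,"wy": 0,"wz": 0}
  ],
  "gripper": 0
}}

```text
time_s: 34.17
eef_pos: [0.6035, 0.0615, 0.1931]
orientation: [-0.001, -0.001, 1.0, -0.0]
force: [0.2, 0.2, -0.2]
width: 0.997
grasp_force: 0.0
```

Run:
```python
from h import *
st(); w=snap('wrist','w9')['pixels']; c=snap('scene','s9')
cv2.imwrite('pics/m9.png',np.vstack([w[50:300],cv2.resize(c['pixels'][160:360,130:450],(640,350))]))
```

```text
{'time_s': 34.175, 'eef_pos': [0.604, 0.062, 0.193], 'orientation': [-0.001, -0.001, 1.0, -0.0], 'force': [0.157, 0.217, -0.247], 'width': 0.997, 'grasp_force': 0.0}
```

View pics/m9.png

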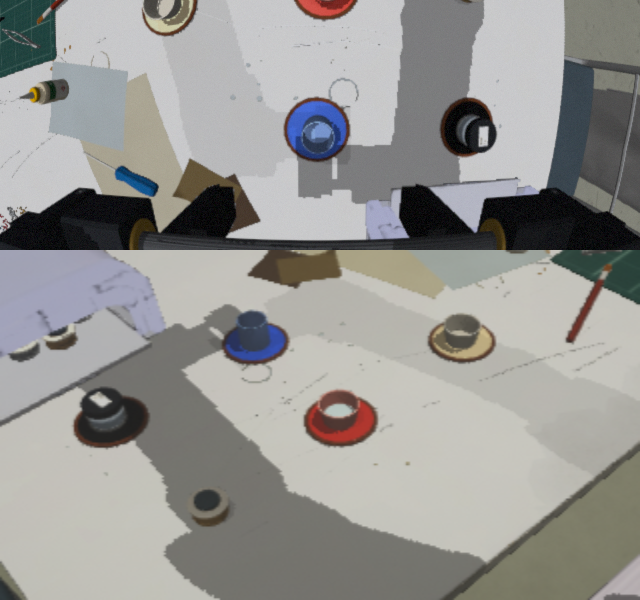

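All four pots stand upright and centred on their own colours (vial at wrist 318,132), the spool and bottle haven't moved, and the gripper is clear of everything.

```bash
python3 -c "
from h import *
print(finish_job())"
```

```text
the job is handed in; nothing more can be done
None
```

I handed the job in after about 34 s of robot time with all four pots upright on their own coasters and the spool and bottle left where they were; the hand-in returned no verdict, so this rests on the last camera views.

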